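# Pack the tea chest and lock its butterfly catches

### The arm

A 6-joint arm with a two-finger parallel gripper is mounted at the origin on the work surface. World frame = base frame: x ahead of the robot, y to its left, z up, the work surface at z = 0. Lengths are in m, angles in rad, forces in N, time in s.
With the tool pointing down it reaches from about 0.35 to 0.775 m from the base axis. Payload 7.3 kg.
Tool frame: the origin (TCP) lies at the very end of the fingers, on their centre line; the grasp point (between the pads) lies 19 mm behind it; z points along the fingers, y is the line along which they close (so a half turn about z gives the same grasp; the last joint's range is limited). The gripper opens to 92 mm and grips with 3 to 60 N. Pads are 19 mm wide; open, the fingers measure 130 mm over their backs; the gripper's body (75 mm by 190 mm) begins 47 mm behind the grasp point.
Start: joints at [1.146, 0.342, 1.524, -0, 1.275, -0.146], TCP at [0.144, 0.505, 0.227] pointing down, gripper open.
Joint ranges: [-2.53, 2.53], [-0.77, 2.02], [0.04, 2.7], [-1, 4.14], [0.28, 2.66], [-3.11, 3.11]. Speed limits (rad/s): [2.57, 2.57, 3.14, 3.14, 3.14, 3.14].

### API

Orientations are given as [roll, pitch, yaw] about the fixed x, y, z axes, in that order (R = Rz(yaw) Ry(pitch) Rx(roll)).
In Python, from cell import robot gives the robot as it stands.
- The arm moves only by the tool apply_moves, never from a script. Its argument "motion" is text: rows parted by semicolons, each of 7 numbers parted by spaces: the opening in per cent of the stroke, from 0 (shut) to 100 (fully open), then the shift along the tool's x, y, z in cm, then the turn, a rotation vector about the tool's x, y, z in rad. A call has 1 to 20 rows; each row shifts and turns the commanded pose from where the row before left it, along the tool's axes as they then stand; what a row does not reach is not made up. A row lasts 1/8 s, in which the tool goes at most 62.5 mm and 10.7 degrees, less where a joint would pass 70% of its speed; a pose out of reach is approached as far as the arm can. A call with a gripper value outside its range is refused whole. The fingers move at their own pace and stop on an object; "force" is the grip in N (left out, the last holds). Time passes only in rows, so rows that do not move let the fingers close. It gives the time, the measured TCP pose, the force, the opening and the grip force at its end, in the units of the state.
- robot.observe(): the state, without advancing time (a new reading comes with each control period).
- robot.read_camera(name): name is "scene" or "top" or "wrist"; returns a dict with "img" (480x640x3 uint8, red, green, blue), "fovy" (degrees; the focal length in pixels is half the picture's height over the tangent of half this angle, whatever the lens; pixels are square), "cx", "cy" (the principal point, pixels), "k1" (the pictures are not rectified: a ray, as slopes to the right and down, at radius r is drawn at 1 + k1 r^2 times it, then the intrinsics apply), "R" (3x3) and "t" (3): a world point X has camera coordinates R X + t; the wrist camera has in their place "hand_eye" (4x4, takes a point from camera to tool coordinates, whose origin is the TCP and whose axes are the flange's). Camera axes: x right, y down, z forward; pixel columns grow to the right and rows downward; lengths in m; the calibration is good to about 2 mm. A picture is of the moment at which its call begins: read the wrist's pose just before it. There is no depth.
- robot.hand_in(): hands the job in; it is judged then, once.
Trained networks look in a picture, given as the dict that the camera call returned (one of the last four; its "shot" number tells which), for a name from the list of things; names that differ only in an ending like _2 or _b are one class to them, and where a whole thing is asked for, a point or a joint stands for the part that bears it (a point fixed in the world has none). Each returns a list of dicts, best first, with "score" (0 to 1); they miss things now and then, are a little off and sometimes report something else, mostly with a low value. They report only what shows in the picture. A call takes as long as a camera call.
- robot.search_frame(target, picture): "centre" ([x, y, z] in m, in world coordinates, good to about 4 mm: the middle of the surface that is visible of it).
- robot.trace(target, picture): "pixels" (480x640 bool, what is visible of it).
The state is a dict: "time": time; "qpos": joint angles; "qvel": joint speeds; "joint_efforts": joint torques, N m; "tool_pos": TCP position; "tool_rot": TCP orientation; "contact_force": force on the tool from outside, world axes, zero at the start; "torque": the same for the moment, N m; "opening": finger opening in m; "grip_force": force on a finger pad.
Only numpy, scipy, OpenCV 4.12 (cv2) and the standard library are available. Lean on these libraries where they do the work, as an engineer would, in place of code of your own. Each camera call takes 0.05 s, during which the arm holds its last target. There are 200 camera calls.

### The job

Pack the tea chest on the pantry counter: turn its two butterfly catches clear, take the lid off, and stand every tea tin upright in its compartments. Then put the lid back fully home and turn both catches squarely across it to their stops, leaving the decanter, bowl and mug where they are.

Things in the scene. Friction and masses are not known exactly. Their poses are not given: they have to be found in the camera images.
- chest: low oak chest fixed to the counter, 306 (its x) by 136 (its y) by 80 mm tall, walls and floor 8 mm thick, open on top under the lid; origin at the centre of its underside, z up. Three dividers, 30 mm high, make four compartments in a row, centred at chest x = -110, -37, 37, 110 mm, y = 0, each 67 (x) by 120 mm (y). Brackets on the long sides (to y = +-130 mm, 77 mm high) carry the catches
- lid_grip (a point): handle bar of the loose lid, 110 mm along the lid's long side, 14 mm thick, 34 mm tall, standing on the middle of its top face; point at the bar's centre, 17 mm above that face; x along the bar, z up. With the lid home this point is 107 mm above the counter over the chest's middle; either way round is fine
- lid: loose oak lid, 0.35 kg: plate 310 (x) by 140 by 10 mm, below it a stepped plug 8 mm deep (284 by 114 mm at the plate, 278 by 108 mm at its foot) that drops into the chest's mouth with 3 mm of play all round. Origin at the centre of the plug's underside, 72 mm above the counter when home; z up
- catch_left (a joint): brass butterfly catch on the left (chest +y) side of the chest: an upright wing plate on an upright pivot. 0 = wings along the chest's long side, clear of the lid (clear below 0.6 rad); grows anticlockwise seen from above to the stop at 1.5 rad = wings squarely across, one over the lid's edge (locked). Starts locked; stays where left (friction about 0.06 N m)
- catch_right (a joint): brass butterfly catch on the right (chest -y) side of the chest: an upright wing plate on an upright pivot. 0 = wings along the chest's long side, clear of the lid (clear below 0.6 rad); grows anticlockwise seen from above to the stop at 1.5 rad = wings squarely across, one over the lid's edge (locked). Starts locked; stays where left (friction about 0.06 N m)
- catch_left_grip (a point): centre of the left catch's wing plate (124 mm long, 12 mm thick, 30 mm tall), on the pivot, 15 mm above the plate's lower edge; x along the wings, z up. The pivot is at chest x = 0, y = +115 mm; the plate's lower edge is 94 mm above the counter, 4 mm above the top face of the closed lid
- catch_right_grip (a point): centre of the right catch's wing plate (124 mm long, 12 mm thick, 30 mm tall), on the pivot, 15 mm above the plate's lower edge; x along the wings, z up. The pivot is at chest x = 0, y = -115 mm; the plate's lower edge is 94 mm above the counter, 4 mm above the top face of the closed lid
- tin1_center (a point): round aluminium tea tin, 56 mm in diameter and 60 mm tall, about 0.12 to 0.25 kg, standing on the counter; point at its centre, 30 mm above its base; z along its axis towards its top. The number of tins differs from start to start (2 to 4): absent ones read None
- tin2_center (a point): round aluminium tea tin, 56 mm in diameter and 60 mm tall, about 0.12 to 0.25 kg, standing on the counter; point at its centre, 30 mm above its base; z along its axis towards its top. The number of tins differs from start to start (2 to 4): absent ones read None
- tin3_center (a point): round aluminium tea tin, 56 mm in diameter and 60 mm tall, about 0.12 to 0.25 kg, standing on the counter; point at its centre, 30 mm above its base; z along its axis towards its top. The number of tins differs from start to start (2 to 4): absent ones read None
- tin4_center (a point): round aluminium tea tin, 56 mm in diameter and 60 mm tall, about 0.12 to 0.25 kg, standing on the counter; point at its centre, 30 mm above its base; z along its axis towards its top. The number of tins differs from start to start (2 to 4): absent ones read None
- decanter: bystander: amber glass decanter, 76 mm in diameter, 200 mm tall; origin at the centre of its underside
- bowl: bystander: white bowl, 130 mm in diameter, 55 mm tall; origin at the centre of its underside
- mug: bystander: white mug, 80 mm in diameter, 90 mm tall; origin at the centre of its underside

How it is judged:
On the way, in this order (a step that is already met when the one before it is completed fails the run):
1. both catches turned clear of the lid (value of joint each of catch_left, catch_right below 0.6 rad), for 0.2 s.
2. every tin stands in the chest (x of tin1_center in the frame of chest between -0.145 and 0.145 m and y of tin1_center in the frame of chest between -0.06 and 0.06 m and z of tin1_center in the frame of chest between 0.025 and 0.048 m and angle between each of tin1_center, tin2_center, tin3_center, tin4_center's own z axis and vertical below 0.2 rad and x of tin2_center in the frame of chest between -0.145 and 0.145 m and y of tin2_center in the frame of chest between -0.06 and 0.06 m and z of tin2_center in the frame of chest between 0.025 and 0.048 m and x of tin3_center in the frame of chest between -0.145 and 0.145 m and y of tin3_center in the frame of chest between -0.06 and 0.06 m and z of tin3_center in the frame of chest between 0.025 and 0.048 m and x of tin4_center in the frame of chest between -0.145 and 0.145 m and y of tin4_center in the frame of chest between -0.06 and 0.06 m and z of tin4_center in the frame of chest between 0.025 and 0.048 m), for 0.2 s.
3. the lid is fully home on the chest (x of lid_grip in the frame of chest between -0.009 and 0.009 m and y of lid_grip in the frame of chest between -0.009 and 0.009 m and z of lid_grip in the frame of chest between 0.102 and 0.1105 m and angle between lid_grip's own z axis and vertical below 0.04 rad), for 0.2 s.
At the end, for the whole second after the job is handed in: every tin stands upright (within 0.2 rad) on the chest's floor, the lid is fully home (handle point within 9 mm of the chest's middle along its x and y, height from 5 mm under to 3.5 mm over its home height, level within 0.04 rad), and both catches are turned to at least 1.3 rad (all of step 2 and all of step 3 and value of joint each of catch_left, catch_right above 1.3 rad); the robot touches nothing.
It fails at once if the decanter is moved more than 3 cm or tipped (distance of decanter from where it was at the start of the episode above 0.03 m or angle between decanter's own z axis and vertical above 0.4 rad).
It fails at once if the bowl is moved more than 3 cm or tipped (distance of bowl from where it was at the start of the episode above 0.03 m or angle between bowl's own z axis and vertical above 0.4 rad).
It fails at once if the mug is moved more than 3 cm or tipped (distance of mug from where it was at the start of the episode above 0.03 m or angle between mug's own z axis and vertical above 0.4 rad).
Of tin1, tin2, tin3, tin4 only 2 to 4 are there at a start; the rules pass over those that are not, and their reading is None.
At some moment in a run one of tin1, tin2, tin3, tin4 may be knocked a few centimetres aside while the robot is not near it.
Once in a run the grip may slacken for a moment while it holds something.
It also fails if it takes over 210 s, if anything falls off the work surface, if the arm or the gripper's body presses on something with over 40 N, if the wrist force passes 120 N, or if a joint passes its speed limit or range.

## Working session

There is one attempt and no reset: what is moved stays moved. The work goes in short steps, Python scripts to look and compute and a tool call to move; the robot and the scene stay as the last step left them, time stands still between calls to the robot, and variables do not carry over. Pictures are saved under pics/ and viewed, at most 17 in all, crops included, and the job is handed in when it is done.

Besides the shell and the picture viewer there is one more tool, called after "Emit:" as a command line: name --argument value ..., lists and objects as JSON in quotes. apply_moves: Moves the arm, as the interface text tells. Its arguments: {"type":"object","properties":{"motion":{"type":"string"},"force":{"type":"number"}},"required":["motion"]}

```bash
mkdir -p pics; ls; cat > h.py <<'E'
import numpy as np, cv2, json
from cell import robot
from scipy.spatial.transform import Rotation as Ro
def save(p,n): cv2.imwrite(f'pics/{n}.png',p['img'][:,:,::-1])
def st():
    s=robot.observe(); print('t',round(s['time'],2),'tcp',np.round(s['tool_pos'],4),'rot',np.round(s['tool_rot'],3),'F',np.round(s['contact_force'],1),'op',round(s['opening'],4),'grip',round(s['grip_force'],1),'q',np.round(s['qpos'],2)); return s
def find(names,cam,p=None,smin=.2):
    p=p or robot.read_camera(cam)
    for n in names:
        for d in robot.search_frame(n,p)[:5]:
            if d['score']>smin: print(cam,n,np.round(d['centre'],3),round(d['score'],2))
    return p
def pose(p,s=None):
    if 'R' in p: return np.array(p['R']),np.array(p['t'])
    s=s or robot.observe(); T=np.eye(4); T[:3,:3]=Ro.from_euler('xyz',s['tool_rot']).as_matrix(); T[:3,3]=s['tool_pos']
    C=np.linalg.inv(T@np.array(p['hand_eye'])); return C[:3,:3],C[:3,3]
def proj(p,X,s=None):
    R,t=pose(p,s); c=np.atleast_2d(X)@R.T+t; f=240/np.tan(np.radians(p['fovy'])/2); u=c[:,:2]/c[:,2:]; r2=(u**2).sum(1,keepdims=True)
    return u*(1+p['k1']*r2)*f+[p['cx'],p['cy']]
def back(p,uv,z,s=None):
    R,t=pose(p,s); f=240/np.tan(np.radians(p['fovy'])/2); d=(np.atleast_2d(uv)-[p['cx'],p['cy']])/f; u=d.copy()
    for _ in range(20): u=d/(1+p['k1']*(u**2).sum(1,keepdims=True))
    r=np.c_[u,np.ones(len(u))]@R; o=-R.T@t; return o+r*((z-o[2])/r[:,2])[:,None]
E
python3 - <<'E'
from h import *
s=st()
for c in ['scene','top']:
    p=find(['chest','lid_grip','lid','catch_left_grip','catch_right_grip','tin1_center','decanter','bowl','mug'],c); save(p,c)
    print({k:v for k,v in p.items() if k!='img'})
E
```

```text
pics
t 0.0 tcp [0.1443 0.5044 0.2261] rot [-3.14  -0.     2.863] F [-0.4 -0.2  1. ] op 0.0918 grip 0.0 q [ 1.15  0.34  1.52 -0.    1.28 -0.15]
scene chest [ 0.563 -0.009  0.065] 0.81
scene chest [ 0.559 -0.182  0.115] 0.72
scene lid_grip [ 0.582 -0.067  0.088] 0.86
scene lid [ 0.584 -0.074  0.091] 0.64
scene catch_left_grip [0.553 0.04  0.117] 0.76
scene catch_left_grip [ 0.585 -0.069  0.091] 0.65
scene catch_right_grip [ 0.558 -0.185  0.118] 0.55
scene tin1_center [0.462 0.303 0.049] 0.56
scene decanter [0.8   0.03  0.109] 0.76
scene bowl [ 0.76  -0.332  0.035] 0.87
scene mug [0.728 0.281 0.054] 0.91
{'fovy': 55.61169825390005, 'cx': 315.24681811947664, 'cy': 237.90360299288503, 'k1': -0.03164918476458802, 'R': array([[-0.73420825,  0.67888265,  0.00752256],
       [ 0.43500783,  0.47890801, -0.76250594],
       [-0.52125467, -0.55656578, -0.64693748]]), 't': array([ 0.3958973 , -0.23108429,  1.43659396]), 'shot': 1}
top chest [ 0.547 -0.013  0.081] 0.56
top chest [ 0.543 -0.078  0.089] 0.44
top lid_grip [ 0.548 -0.082  0.09 ] 0.8
top lid [ 0.544 -0.077  0.089] 0.66
top lid [0.774 0.016 0.133] 0.57
top catch_left_grip [0.548 0.036 0.125] 0.87
top catch_right_grip [ 0.555 -0.191  0.126] 0.57
top tin1_center [0.45  0.293 0.058] 0.75
top decanter [0.773 0.02  0.131] 0.97
top bowl [ 0.78  -0.328  0.027] 0.64
top mug [0.733 0.281 0.042] 0.63
{'fovy': 49.26077902312687, 'cx': 318.8442086488081, 'cy': 241.92978818012563, 'k1': -0.07146578675457023, 'R': array([[ 0.00765734, -0.99990259,  0.01166948],
       [-0.98480096, -0.00956565, -0.17342307],
       [ 0.1735178 , -0.01016416, -0.98477828]]), 't': array([0.0549523 , 0.6322876 , 0.95023876]), 'shot': 2}
```

View pics/top.png

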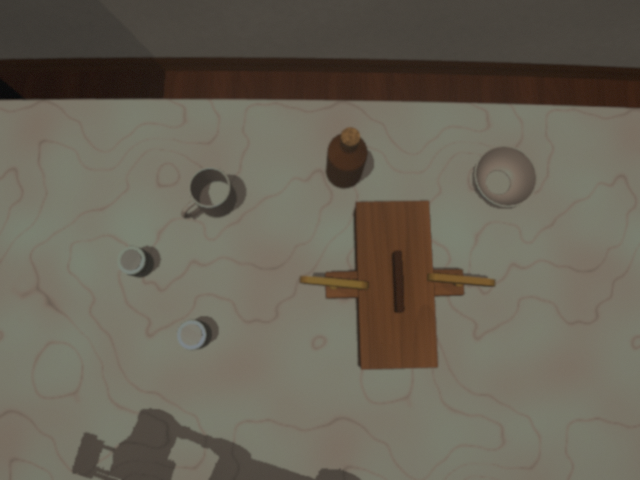

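View pics/scene.png

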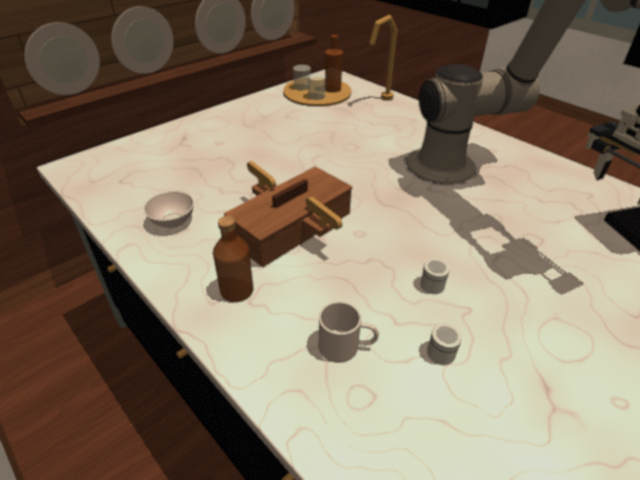

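Top view: chest with lid corners at about (357,202), (430,201), (437,367), (361,368); handle (394,251)-(402,311); catches (302,280)-(367,286) and (431,277)-(495,283). There are two tins, at (133,261) and (193,335). The scene view agrees: two tins, with decanter, mug and bowl away from the chest.

```bash
python3 - <<'E'
from h import *
s=robot.observe()
p=robot.read_camera('top'); q=robot.read_camera('scene')
Z={'lid_grip':.1165,'catch_left_grip':.124,'catch_right_grip':.124}
for n in ['lid','catch_left_grip','catch_right_grip','tin1_center']:
  for c,pp in (('top',p),('scene',q)):
    for d in robot.trace(n,pp):
      if d['score']<.3: continue
      m=d['pixels'].astype(np.uint8); (a,b),(w,h),_=r=cv2.minAreaRect(cv2.findNonZero(m))
      z={'lid':.09,'tin1_center':.06}.get(n,.124)
      bp=cv2.boxPoints(r); X=back(pp,bp,z)
      print(c,n,round(d['score'],2),m.sum(),'box',np.round(bp).tolist(),'c',np.round(back(pp,[(a,b)],z)[0],3))
      e=X[1]-X[0],X[2]-X[1]; L=max(e,key=np.linalg.norm); print('   len',[round(np.linalg.norm(v),3) for v in e],'yaw',round(np.arctan(L[1]/L[0]),3))
# by hand
print('lid corners',np.round(back(p,[(357,202),(430,201),(437,367),(361,368)],.09),3).tolist())
print('handle',np.round(back(p,[(397.5,251),(402,311)],.124),3).tolist())
print('catL',np.round(back(p,[(302,280),(367,286)],.115),3).tolist(),'catR',np.round(back(p,[(431,277),(495,283)],.115),3).tolist())
print('tins',np.round(back(p,[(133,261),(193,335)],.06),3).tolist())
cv2.imwrite('pics/topcrop.png',cv2.resize(p['img'][120:400,100:520,::-1],None,fx=1.9,fy=1.9,interpolation=cv2.INTER_CUBIC))
E
```

```text
top lid 0.85 12608 box [[355.0, 201.0], [433.0, 199.0], [438.0, 369.0], [360.0, 371.0]] c [ 0.547 -0.082  0.09 ]
   len [np.float64(0.148), np.float64(0.314)] yaw 0.002
scene lid 0.61 4388 box [[223.0, 212.0], [334.0, 153.0], [355.0, 192.0], [244.0, 251.0]] c [ 0.563 -0.072  0.09 ]
   len [np.float64(0.397), np.float64(0.204)] yaw 0.057
top catch_left_grip 0.83 591 box [[298.0, 285.0], [299.0, 274.0], [368.0, 281.0], [367.0, 292.0]] c [0.546 0.036 0.124]
   len [np.float64(0.019), np.float64(0.121)] yaw 1.476
scene catch_left_grip 0.77 500 box [[302.0, 205.0], [310.0, 194.0], [345.0, 221.0], [337.0, 231.0]] c [0.561 0.051 0.124]
   len [np.float64(0.046), np.float64(0.13)] yaw 1.466
top catch_right_grip 0.79 558 box [[427.0, 282.0], [428.0, 272.0], [495.0, 279.0], [494.0, 289.0]] c [ 0.553 -0.191  0.124]
   len [np.float64(0.018), np.float64(0.121)] yaw 1.478
scene catch_right_grip 0.57 385 box [[242.0, 167.0], [251.0, 157.0], [279.0, 182.0], [270.0, 192.0]] c [ 0.569 -0.174  0.124]
   len [np.float64(0.053), np.float64(0.143)] yaw 1.433
top tin1_center 0.9 888 box [[176.0, 320.0], [211.0, 320.0], [211.0, 349.0], [176.0, 349.0]] c [0.454 0.292 0.06 ]
   len [np.float64(0.066), np.float64(0.053)] yaw -1.558
scene tin1_center 0.9 751 box [[416.0, 289.0], [428.0, 255.0], [451.0, 263.0], [440.0, 297.0]] c [0.481 0.311 0.06 ]
   len [np.float64(0.112), np.float64(0.054)] yaw 0.432
scene tin1_center 0.34 4287 box [[222.0, 212.0], [335.0, 153.0], [355.0, 192.0], [242.0, 251.0]] c [ 0.538 -0.103  0.06 ]
   len [np.float64(0.416), np.float64(0.21)] yaw 0.041
lid corners [[0.703, -0.01, 0.09], [0.706, -0.149, 0.09], [0.4, -0.153, 0.09], [0.398, -0.016, 0.09]]
handle [[0.605, -0.08, 0.124], [0.498, -0.086, 0.124]]
catL [[0.552, 0.091, 0.115], [0.542, -0.025, 0.115]] catR [[0.559, -0.141, 0.115], [0.549, -0.257, 0.115]]
tins [[0.591, 0.415, 0.06], [0.453, 0.293, 0.06]]
```

View pics/topcrop.png

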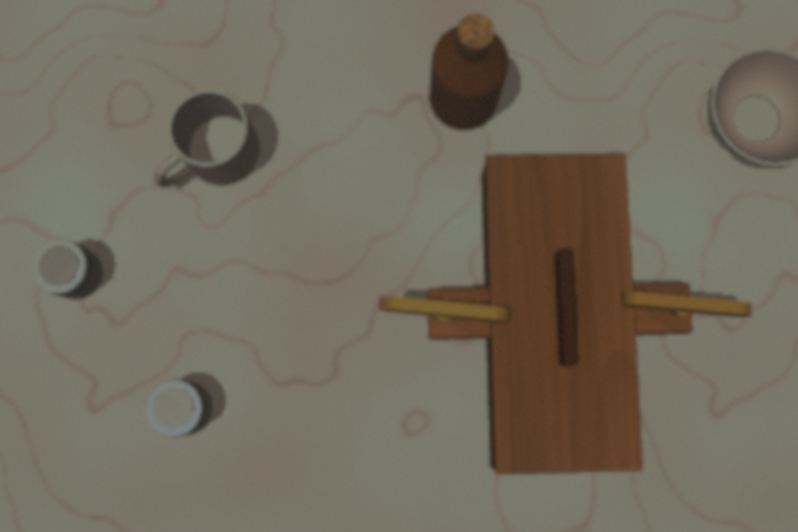

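The crop shows the chest squared almost with world x and both catches locked. The tins stand at about (0.453, 0.293) and (0.591, 0.415). I'll write a row planner and go above the left catch.

```bash
cat > plan.py <<'E'
from h import *
def plan(*wps,start=None):
    """wps: (open%, x,y,z,yaw, [max cm per row], [hold rows]); prints rows in tool axes"""
    s=robot.observe(); P=np.array(start[:3] if start else s['tool_pos']); yaw=start[3] if start else s['tool_rot'][2]; rows=[]
    for w in wps:
        o,tgt,ty=w[0],np.array(w[1:4],float),w[4]; mx=w[5] if len(w)>5 else 5.5; hold=w[6] if len(w)>6 else 0
        dy=(ty-yaw+np.pi)%(2*np.pi)-np.pi if len(w)<8 else ty-yaw
        n=int(np.ceil(max(np.linalg.norm(tgt-P)*100/mx,abs(dy)/.17,0)-1e-6)); P0,y0=P.copy(),yaw
        for i in range(1,n+1):
            g=P0+(tgt-P0)*i/n; gy=y0+dy*i/n
            R=Ro.from_euler('xyz',[np.pi,0,yaw]).as_matrix()
            d=np.round(R.T@(g-P)*100,1); a=round(-(gy-yaw),2)
            P=P+R@d/100; yaw-=a; rows.append(f"{o} {d[0]:g} {d[1]:g} {d[2]:g} 0 0 {a:g}".replace('-0 ','0 '))
        rows+= [f"{o} 0 0 0 0 0 0"]*hold
    for i in range(0,len(rows),20): print('; '.join(rows[i:i+20]));print()
    print('end',np.round(P,3),round(yaw,3))
E
python3 -c "
from plan import *
plan((60,.4,.3,.25,2.0),(60,.548,.034,.20,1.5))"
```

```text
60 -5 -2.1 -0.4 0 0 0.14; 60 -5.3 -1.4 -0.4 0 0 0.15; 60 -5.4 -0.6 -0.4 0 0 0.14; 60 -5.5 0.2 -0.3 0 0 0.15; 60 -5.4 1 -0.4 0 0 0.14; 60 -5.1 1.7 -0.4 0 0 0.14; 60 -5.1 0.4 0.8 0 0 0.08; 60 -5 0.8 0.9 0 0 0.09; 60 -4.9 1.2 0.8 0 0 0.08; 60 -4.8 1.7 0.8 0 0 0.09; 60 -4.7 2 0.8 0 0 0.08; 60 -4.4 2.4 0.9 0 0 0.08

end [0.548 0.034 0.2  ] 1.503
```

Emit:
apply_moves --motion "60 -5 -2.1 -0.4 0 0 0.14; 60 -5.3 -1.4 -0.4 0 0 0.15; 60 -5.4 -0.6 -0.4 0 0 0.14; 60 -5.5 0.2 -0.3 0 0 0.15; 60 -5.4 1 -0.4 0 0 0.14; 60 -5.1 1.7 -0.4 0 0 0.14; 60 -5.1 0.4 0.8 0 0 0.08; 60 -5 0.8 0.9 0 0 0.09; 60 -4.9 1.2 0.8 0 0 0.08; 60 -4.8 1.7 0.8 0 0 0.09; 60 -4.7 2 0.8 0 0 0.08; 60 -4.4 2.4 0.9 0 0 0.08; 60 0 0 0 0 0 0"

```text
time: 3.12
tool_pos: [0.5486, 0.0312, 0.1986]
tool_rot: [-3.141, 0.0, 1.498]
contact_force: [-0.8, 0.1, 0.8]
opening: 0.0554
grip_force: 0.0
```

```bash
python3 - <<'E'
from plan import *
st()
p=robot.read_camera('wrist'); save(p,'w1')
find(['catch_left_grip','lid_grip','lid','catch_right_grip'],'wrist',p)
for n,z in (('catch_left_grip',.124),('lid_grip',.09),('tin1_center',.06)):
  for d in robot.trace(n,p)[:2]:
      m=d['pixels'].astype(np.uint8); r=cv2.minAreaRect(cv2.findNonZero(m)); b=cv2.boxPoints(r); X=back(p,b,z)
      print(n,round(d['score'],2),np.round(b).tolist(),np.round(back(p,[r[0]],z)[0],4),np.round(X[:,:2],3).tolist())
E
```

```text
t 3.12 tcp [0.5486 0.0312 0.1986] rot [-3.141  0.     1.498] F [-0.8  0.1  0.8] op 0.0554 grip 0.0 q [-0.08  0.41  1.5  -0.    1.23 -0.01]
wrist catch_left_grip [0.548 0.045 0.125] 0.95
wrist lid_grip [ 0.552 -0.065  0.092] 0.71
wrist lid [ 0.554 -0.065  0.087] 0.65
wrist catch_right_grip [0.548 0.049 0.125] 0.36
catch_left_grip 0.87 [[306.0, 139.0], [335.0, 139.0], [335.0, 315.0], [306.0, 315.0]] [0.546  0.0501 0.124 ] [[0.541, 0.102], [0.558, 0.101], [0.551, -0.008], [0.533, -0.007]]
lid_grip 0.92 [[226.0, 297.0], [538.0, 267.0], [549.0, 375.0], [237.0, 405.0]] [ 0.5894 -0.0443  0.09  ] [[0.474, -0.006], [0.7, 0.002], [0.716, -0.089], [0.469, -0.098]]
```

View w1.

View pics/w1.png

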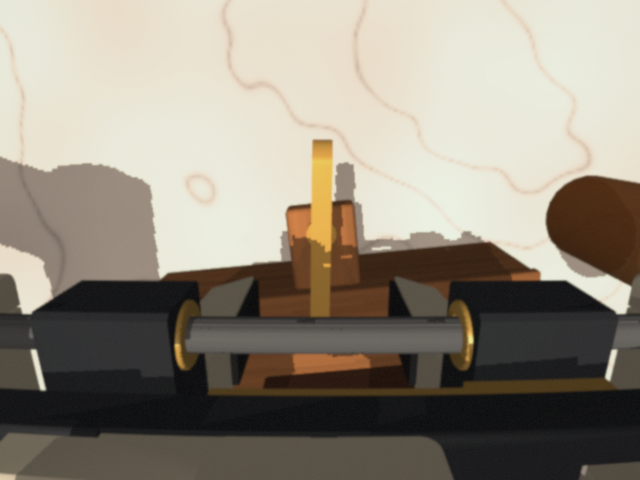

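Wrist view: left catch wing tip at (321,140), the bracket's outer edge at (288,208)-(352,202), decanter at the right edge, fingers straddling the catch.

```bash
python3 - <<'E'
from plan import *
p=robot.read_camera('wrist')
print('tip',np.round(back(p,[(313,140),(331,140),(312,290),(331,290)],.124),4).tolist())
print('bracket',np.round(back(p,[(288,208),(352,202)],.077),4).tolist())
print('lid edge',np.round(back(p,[(176,273),(493,243)],.09),4).tolist())
plan((60,.547,.035,.097,1.49,4,1),(0,.547,.035,.097,1.49,4,5))
E
```

```text
tip [[0.5455, 0.1007, 0.124], [0.5557, 0.1, 0.124], [0.5381, 0.0097, 0.124], [0.55, 0.0089, 0.124]]
bracket [[0.523, 0.0541, 0.077], [0.5686, 0.0554, 0.077]]
lid edge [[0.44, 0.0151, 0.09], [0.6654, 0.0223, 0.09]]
60 0 0 3.4 0 0 0; 60 0 0 3.5 0 0 0.01; 60 0 -0.1 3.4 0 0 0; 60 0 0 0 0 0 0; 0 0 0 0 0 0 0; 0 0 0 0 0 0 0; 0 0 0 0 0 0 0; 0 0 0 0 0 0 0; 0 0 0 0 0 0 0; 0 0 0 0 0 0 0

end [0.547 0.035 0.097] 1.494
```

Emit:
apply_moves --motion "60 0.6 0 3.4 0 0 0; 60 0 -0.1 3.4 0 0 0; 60 0 0 3.3 0 0 0; 60 0 0 0 0 0 0; 0 0 0 0 0 0 0; 0 0 0 0 0 0 0; 0 0 0 0 0 0 0; 0 0 0 0 0 0 0; 0 0 0 0 0 0 0" --force 15

```text
time: 4.7
tool_pos: [0.5474, 0.0402, 0.099]
tool_rot: [3.141, -0.0, 1.503]
contact_force: [-0.5, -0.2, 3.3]
opening: 0.0119
grip_force: 14.9
```

Emit:
apply_moves --motion "0 -0.1 0 0 0 0 0.15; 0 0 0 0 0 0 0.15; 0 0 0 0 0 0 0.15; 0 0 0 0 0 0 0.15; 0 0 0 0 0 0 0.15; 0 0 0 0 0 0 0"

```text
time: 5.45
tool_pos: [0.5508, 0.0385, 0.0991]
tool_rot: [3.135, -0.005, 0.751]
contact_force: [12.3, -2.2, -7.8]
opening: 0.0116
grip_force: 15.0
```

Emit:
apply_moves --motion "0 -0.2 0.3 0 0 0 0; 0 0 0 0 0 0 0.15; 0 0 0 0 0 0 0.15; 0 0 0 0 0 0 0.15; 0 0 0 0 0 0 0.14; 0 0 0 0 0 0 0.12; 0 0 0 0 0 0 0"

```text
time: 6.32
tool_pos: [0.5517, 0.0352, 0.0991]
tool_rot: [3.141, -0.009, 0.041]
contact_force: [13.4, -1.0, -8.7]
opening: 0.0121
grip_force: 15.0
```

```bash
python3 -c "
from plan import *
plan((40,.5480,.035,.099,.041,5,3),(40,.548,.035,.18,.041),(60,.553,-.195,.18,1.49),(60,.553,-.195,.18,1.49,5,1))"
```

```text
40 -0.4 0 0 0 0 -0; 40 0 0 0 0 0 0; 40 0 0 0 0 0 0; 40 0 0 0 0 0 0; 40 0 0 -4 0 0 -0; 40 0 0 -4.1 0 0 -0; 60 0 2.6 0 0 0 -0.16; 60 -0.5 2.5 0 0 0 -0.16; 60 -0.8 2.4 0 0 0 -0.16; 60 -1.3 2.2 0 0 0 -0.16; 60 -1.5 2 0 0 0 -0.17; 60 -1.9 1.8 0 0 0 -0.16; 60 -2.1 1.4 0 0 0 -0.16; 60 -2.4 1 0 0 0 -0.16; 60 -2.4 0.7 0 0 0 -0.16; 60 0 0 0 0 0 0; 60 0 0 0 0 0 0

end [ 0.553 -0.195  0.18 ] 1.491
```

Emit:
apply_moves --motion "40 0 0 0 0 0 0; 40 0 0 0 0 0 0; 40 0 0 0 0 0 0; 40 0 0 -4 0 0 0; 40 0 0 -4.1 0 0 0; 60 0 2.6 0 0 0 -0.16; 60 -0.5 2.5 0 0 0 -0.16; 60 -0.8 2.4 0 0 0 -0.16; 60 -1.3 2.2 0 0 0 -0.16; 60 -1.5 2 0 0 0 -0.17; 60 -1.9 1.8 0 0 0 -0.16; 60 -2.1 1.4 0 0 0 -0.16; 60 -2.4 1 0 0 0 -0.16; 60 -2.4 0.7 0 0 0 -0.16; 60 0 0 0 0 0 0; 60 0 0 0 0 0 0"

```text
time: 8.32
tool_pos: [0.5533, -0.1932, 0.1796]
tool_rot: [-3.141, -0.001, 1.49]
contact_force: [0.1, 0.1, -0.2]
opening: 0.0551
grip_force: 0.0
```

```bash
python3 - <<'E'
from plan import *
st()
w=robot.read_camera('wrist'); p=robot.read_camera('top'); save(w,'w2')
for pp in (w,p):
 for n,z in (('catch_left_grip',.124),('catch_right_grip',.124)):
  for d in robot.trace(n,pp)[:2]:
      m=d['pixels'].astype(np.uint8); r=cv2.minAreaRect(cv2.findNonZero(m)); b=cv2.boxPoints(r); X=back(pp,b,z)
      print(n,round(d['score'],2),np.round(b).tolist(),np.round(back(pp,[r[0]],z)[0],4),np.round(X[:,:2],3).tolist())
find(['tin1_center','mug','decanter','bowl'],'top',p,.4)
E
```

```text
t 8.32 tcp [ 0.5533 -0.1932  0.1796] rot [-3.141e+00 -1.000e-03  1.490e+00] F [ 0.1  0.1 -0.2] op 0.0551 grip 0.0 q [-0.47  0.49  1.42  0.    1.23 -0.39]
catch_left_grip 0.58 [[33.0, 0.0], [565.0, 0.0], [565.0, 203.0], [33.0, 203.0]] [ 0.5472 -0.1072  0.124 ] [[0.418, -0.044], [0.683, -0.067], [0.688, -0.17], [0.394, -0.147]]
catch_right_grip 0.65 [[309.0, 150.0], [339.0, 150.0], [339.0, 316.0], [309.0, 316.0]] [ 0.5545 -0.1771  0.124 ] [[0.55, -0.132], [0.566, -0.133], [0.559, -0.227], [0.542, -0.226]]
catch_right_grip 0.19 [[33.0, 0.0], [564.0, 0.0], [564.0, 203.0], [33.0, 203.0]] [ 0.547  -0.1073  0.124 ] [[0.418, -0.045], [0.683, -0.067], [0.688, -0.17], [0.394, -0.147]]
catch_left_grip 0.73 [[328.0, 248.0], [339.0, 248.0], [339.0, 316.0], [328.0, 316.0]] [0.5481 0.0347 0.124 ] [[0.609, 0.045], [0.609, 0.025], [0.489, 0.025], [0.488, 0.044]]
catch_left_grip 0.36 [[289.0, 251.0], [404.0, 178.0], [473.0, 286.0], [358.0, 359.0]] [ 0.5726 -0.0497  0.124 ] [[0.603, 0.113], [0.74, -0.095], [0.542, -0.213], [0.415, -0.008]]
catch_right_grip 0.56 [[426.0, 280.0], [428.0, 269.0], [474.0, 277.0], [472.0, 289.0]] [ 0.5552 -0.1726  0.124 ] [[0.552, -0.129], [0.572, -0.133], [0.558, -0.216], [0.538, -0.212]]
top tin1_center [0.447 0.293 0.056] 0.69
top mug [0.732 0.276 0.045] 0.65
top decanter [0.773 0.018 0.134] 0.62
top bowl [ 0.784 -0.32   0.022] 0.58
```

View pics/w2.png

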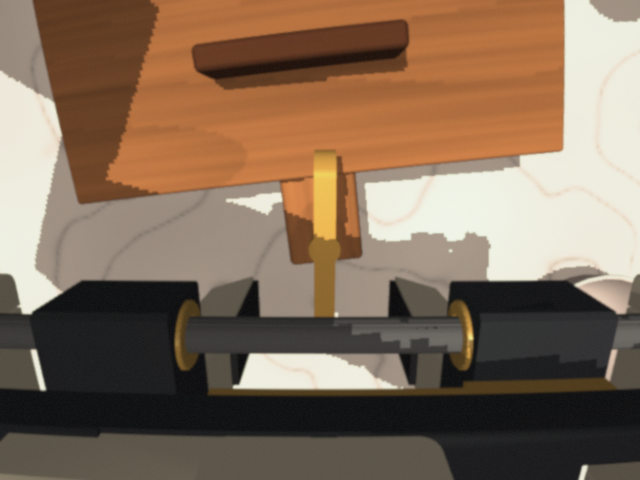

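Wrist view: right catch locked, tip at (325,150), pivot boss at (324,248); handle (195,55)-(408,35). The top mask shows the left catch now along the chest. Next I grip the right catch.

Emit:
apply_moves --motion "60 -0.2 0.1 3 0 0 0; 60 0 0 3 0 0 0; 60 0 0 2.1 0 0 0; 60 0 0 0 0 0 0; 0 0 0 0 0 0 0; 0 0 0 0 0 0 0; 0 0 0 0 0 0 0; 0 0 0 0 0 0 0; 0 0 0 0 0 0 0.15; 0 0 0 0 0 0 0.15; 0 0 0 0 0 0 0.15; 0 0 0 0 0 0 0.15; 0 0 0 0 0 0 0.15; 0 0 0 0 0 0 0" --force 15

```text
time: 10.58
tool_pos: [0.553, -0.1955, 0.0989]
tool_rot: [-3.139, 0.001, 0.741]
contact_force: [-5.0, 1.3, 4.2]
opening: 0.0117
grip_force: 15.0
```

Emit:
apply_moves --motion "0 0 0 0 0 0 0.15; 0 0 0 0 0 0 0.15; 0 0 0 0 0 0 0.15; 0 0 0 0 0 0 0.14; 0 0 0 0 0 0 0.13; 0 0 0 0 0 0 0; 40 0 0 0 0 0 0; 40 0 0 0 0 0 0; 40 0 0 0 0 0 0; 40 0 0 -4 0 0 0; 40 0 0 -4.1 0 0 0; 40 0 -3 -2 0 0 0; 40 0 -4 0 0 0 0; 40 0 -4.5 0 0 0 0; 40 0 0 0 0 0 0"

```text
time: 12.45
tool_pos: [0.5516, -0.0784, 0.1999]
tool_rot: [-3.141, -0.0, 0.026]
contact_force: [0.1, 0.4, -0.1]
opening: 0.0366
grip_force: 0.0
```

```bash
python3 - <<'E'
from plan import *
s=st()
w=robot.read_camera('wrist'); p=robot.read_camera('top'); save(w,'w3')
for n,pp in (('catch_right_grip',p),('catch_left_grip',p)):
  for d in robot.trace(n,pp)[:1]:
      z=.124; m=d['pixels'].astype(np.uint8); r=cv2.minAreaRect(cv2.findNonZero(m)); b=cv2.boxPoints(r); X=back(pp,b,z)
      print(n,round(d['score'],2),np.round(b).tolist(),np.round(back(pp,[r[0]],z)[0],4),np.round(X[:,:2],3).tolist())
print('expected handle top ends px',np.round(proj(w,[[.5508+.055*k*np.cos(.025)-j*.007*np.sin(.025),-.08+.055*k*np.sin(.025)+j*.007,.124] for k in (-1,1) for j in (-1,1)],s)).tolist())
plan((40,.5505,-.081,.094,.025,3.5,1))
E
```

```text
t 12.45 tcp [ 0.5516 -0.0784  0.1999] rot [-3.141 -0.     0.026] F [ 0.1  0.4 -0.1] op 0.0366 grip 0.0 q [-0.28  0.42  1.48  0.    1.24  1.26]
catch_right_grip 0.78 [[457.0, 288.0], [467.0, 288.0], [467.0, 314.0], [457.0, 314.0]] [ 0.516  -0.1928  0.124 ] [[0.539, -0.185], [0.539, -0.203], [0.493, -0.201], [0.493, -0.183]]
catch_left_grip 0.88 [[328.0, 248.0], [338.0, 248.0], [338.0, 316.0], [328.0, 316.0]] [0.5481 0.0356 0.124 ] [[0.609, 0.045], [0.609, 0.027], [0.489, 0.027], [0.488, 0.044]]
expected handle top ends px [[337.0, 332.0], [315.0, 332.0], [339.0, 159.0], [314.0, 159.0]]
40 0 0 2.6 0 0 -0; 40 -0.1 -0.1 2.7 0 0 -0; 40 0 0 2.6 0 0 -0; 40 0 0 2.7 0 0 -0; 40 0 0 0 0 0 0

end [ 0.551 -0.081  0.094] 0.022
```

View pics/w3.png

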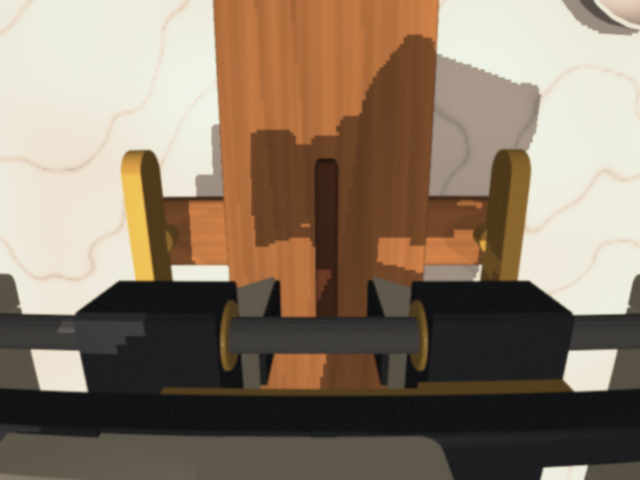

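Handle end at (326,159) matches the projected model; both catches lie clear. Now I grip the lid.

Emit:
apply_moves --motion "40 0 0.1 2.6 0 0 0; 40 0 0 2.7 0 0 0; 40 0 0 2.6 0 0 0; 40 0 0 2.7 0 0 0; 40 0 0 0 0 0 0; 0 0 0 0 0 0 0; 0 0 0 0 0 0 0; 0 0 0 0 0 0 0; 0 0 0 0 0 0 0; 0 0 0 0 0 0 0" --force 45

```text
time: 13.9
tool_pos: [0.552, -0.082, 0.0942]
tool_rot: [3.141, -0.001, 0.023]
contact_force: [-0.6, 1.8, 3.9]
opening: 0.0139
grip_force: 45.0
```

Emit:
apply_moves --motion "0 0 0 -1 0 0 0; 0 0 0 -2 0 0 0; 0 0 0 -3 0 0 0; 0 0 0 -3 0 0 0; 0 0 0 -2 0 0 0; 0 0 0 0 0 0 0"

```text
time: 14.65
tool_pos: [0.5524, -0.0823, 0.205]
tool_rot: [3.141, -0.003, 0.023]
contact_force: [-0.2, -0.9, -3.8]
opening: 0.0137
grip_force: 45.0
```

```bash
python3 - <<'E'
from plan import *
s=st()
plan((0,.55,-.08,.22,s['tool_rot'][2],3),(0,.48,-.355,.22,.025,4),(0,.48,-.355,.04,.025,3),(0,.48,-.355,.023,.025,.6,1))
E
```

```text
t 14.65 tcp [ 0.5524 -0.0823  0.205 ] rot [ 3.141e+00 -3.000e-03  2.300e-02] F [-0.2 -0.9 -3.8] op 0.0137 grip 45.0 q [-0.29  0.42  1.47 -0.    1.25  1.26]
0 -0.2 -0.2 -1.5 0 0 -0; 0 -1 3.4 0 0 0 -0; 0 -0.9 3.4 0 0 0 -0; 0 -1 3.4 0 0 0 -0; 0 -0.9 3.4 0 0 0 -0; 0 -1 3.5 0 0 0 -0; 0 -0.9 3.4 0 0 0 -0; 0 -1 3.4 0 0 0 -0; 0 -1 3.4 0 0 0 -0; 0 0 0 2.6 0 0 -0; 0 0 0 2.5 0 0 -0; 0 0 0 2.6 0 0 -0; 0 0 0 2.6 0 0 -0; 0 0 0 2.6 0 0 -0; 0 0 0 2.5 0 0 -0; 0 0 0 2.6 0 0 -0; 0 0 0 0.6 0 0 -0; 0 0 0 0.5 0 0 -0; 0 0 0 0.6 0 0 -0; 0 0 0 0 0 0 0

end [ 0.48  -0.355  0.023] 0.023
```

Emit:
apply_moves --motion "0 -0.2 0 -1.5 0 0 0; 0 -1 3.4 0 0 0 0; 0 -0.9 3.4 0 0 0 0; 0 -1 3.4 0 0 0 0; 0 -0.9 3.4 0 0 0 0; 0 -1 3.5 0 0 0 0; 0 -0.9 3.4 0 0 0 0; 0 -1 3.4 0 0 0 0; 0 -1 3.4 0 0 0 0; 0 0 0 2.6 0 0 0; 0 0 0 2.5 0 0 0; 0 0 0 2.6 0 0 0; 0 0 0 2.6 0 0 0; 0 0 0 2.6 0 0 0; 0 0 0 2.5 0 0 0; 0 0 0 2.6 0 0 0; 0 0 0 0.5 0 0 0; 0 0 0 0 0 0 0"

```text
time: 16.9
tool_pos: [0.4791, -0.3568, 0.0338]
tool_rot: [-3.141, 0.0, 0.023]
contact_force: [0.6, -0.4, -3.4]
opening: 0.0138
grip_force: 45.0
```

Emit:
apply_moves --motion "0 0 0 0.4 0 0 0; 0 0 0 0.4 0 0 0; 0 0 0 0.3 0 0 0; 0 0 0 0.1 0 0 0; 0 0 0 0 0 0 0"

```text
time: 17.52
tool_pos: [0.479, -0.3567, 0.0222]
tool_rot: [3.142, -0.0, 0.023]
contact_force: [-4.0, 1.9, 3.2]
opening: 0.0139
grip_force: 45.0
```

Emit:
apply_moves --motion "40 0 0 0 0 0 0; 40 0 0 0 0 0 0; 40 0 0 0 0 0 0; 40 0 0 -3 0 0 0; 40 0 0 -5 0 0 0; 100 0 0 -5 0 0 0; 100 0 0 -5 0 0 0; 100 0 0 -4 0 0 0; 100 0 0 0 0 0 0"

```text
time: 18.65
tool_pos: [0.4802, -0.3579, 0.2455]
tool_rot: [3.136, -0.005, 0.023]
contact_force: [-0.2, -0.1, -0.1]
opening: 0.0724
grip_force: 0.0
```

```bash
python3 - <<'E'
from plan import *
s=st()
p=robot.read_camera('top'); save(p,'t2'); find(['tin1_center','lid_grip'],'top',p,.3)
for d in robot.trace('tin1_center',p)[:3]:
  m=d['pixels'].astype(np.uint8); b=cv2.boundingRect(m); print(round(d['score'],2),b)
plan((100,.46,.0,.24,.025),(100,.45,.293,.20,.025))
E
```

```text
t 18.65 tcp [ 0.4802 -0.3579  0.2455] rot [ 3.136 -0.005  0.023] F [-0.2 -0.1 -0.1] op 0.0724 grip 0.0 q [-0.77  0.46  1.28  0.    1.39  0.78]
top tin1_center [0.448 0.292 0.054] 0.68
top lid_grip [ 0.471 -0.35   0.017] 0.86
0.61 (176, 319, 35, 31)
100 -0.1 -5.1 0 0 0 -0; 100 -0.2 -5.1 0 0 0 -0; 100 -0.1 -5.1 0 0 0 -0; 100 -0.2 -5.1 0 0 0 -0; 100 -0.1 -5.1 0 0 0 -0; 100 -0.2 -5.1 0 0 0 -0; 100 -0.1 -5.1 0 0 0 -0; 100 -0.1 -4.9 0.7 0 0 -0; 100 0 -4.9 0.6 0 0 -0; 100 -0.1 -4.8 0.7 0 0 -0; 100 0 -4.9 0.7 0 0 -0; 100 -0.1 -4.9 0.6 0 0 -0; 100 -0.1 -4.9 0.7 0 0 -0

end [0.45  0.293 0.2  ] 0.023
```

View pics/t2.png

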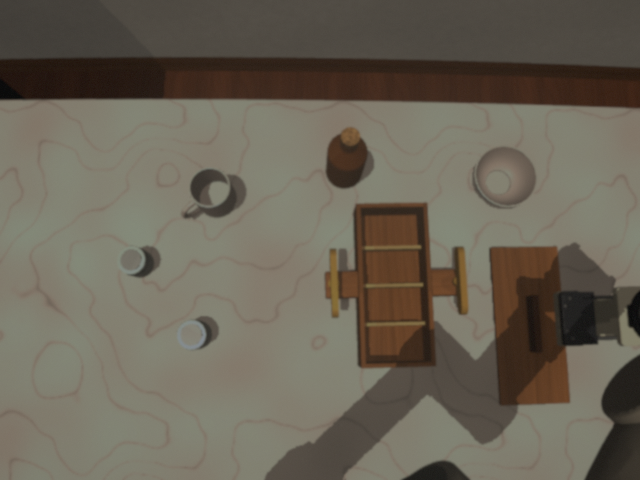

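Top view: lid down at (529,325), chest open with three dividers, catches clear, tins still at (193,335) and (133,261), bystanders in place.

Emit:
apply_moves --motion "100 -0.1 -5.1 0 0 0 0; 100 -0.2 -5.1 0 0 0 0; 100 -0.1 -5.1 0 0 0 0; 100 -0.2 -5.1 0 0 0 0; 100 -0.1 -5.1 0 0 0 0; 100 -0.2 -5.1 0 0 0 0; 100 -0.1 -5.1 0 0 0 0; 100 -0.1 -4.9 0.7 0 0 0; 100 0 -4.9 0.6 0 0 0; 100 -0.1 -4.8 0.7 0 0 0; 100 0 -4.9 0.7 0 0 0; 100 -0.1 -4.9 0.6 0 0 0; 100 -0.1 -4.9 0.7 0 0 0; 100 0 0 0 0 0 0; 100 0 0 0 0 0 0"

```text
time: 20.72
tool_pos: [0.4497, 0.2921, 0.2006]
tool_rot: [3.14, 0.002, 0.023]
contact_force: [0.6, -0.1, -0.1]
opening: 0.0919
grip_force: 0.0
```

```bash
python3 - <<'E'
from plan import *
s=st()
w=robot.read_camera('wrist'); p=robot.read_camera('top'); save(w,'w4')
print('chest mouth',np.round(back(p,[(356,205),(426,204),(434,365),(360,366)],.08)[:,:2],3).tolist())
for pp,ss in ((w,s),(p,None)):
  find(['tin1_center'],'',pp,.2)
  for d in robot.trace('tin1_center',pp)[:3]:
    m=d['pixels'].astype(np.uint8); x,y,a,b=cv2.boundingRect(m); print(round(d['score'],2),(x,y,a,b),np.round(back(pp,[(x+a/2,y)],.06,ss)[0],3))
for c in ((.45,.293),(.453,.293)): print(np.round(proj(w,[[c[0]+.028*np.cos(t),c[1]+.028*np.sin(t),.06] for t in (0,np.pi/2,np.pi,-np.pi/2)],s)).tolist())
E
```

```text
t 20.73 tcp [0.4497 0.2921 0.2006] rot [3.14e+00 2.00e-03 2.30e-02] F [ 0.6 -0.1 -0.1] op 0.0919 grip 0.0 q [ 0.43  0.39  1.53 -0.    1.23  1.98]
chest mouth [[0.699, -0.009], [0.703, -0.143], [0.403, -0.15], [0.401, -0.015]]
 tin1_center [0.456 0.298 0.06 ] 0.73
0.85 (280, 178, 73, 80) [0.485 0.298 0.06 ]
 tin1_center [0.448 0.309 0.055] 0.72
 tin1_center [0.593 0.412 0.059] 0.23
0.71 (177, 327, 15, 23) [0.467 0.31  0.06 ]
[[323.0, 188.0], [286.0, 224.0], [322.0, 260.0], [359.0, 225.0]]
[[323.0, 184.0], [286.0, 220.0], [322.0, 256.0], [359.0, 222.0]]
```

View pics/w4.png

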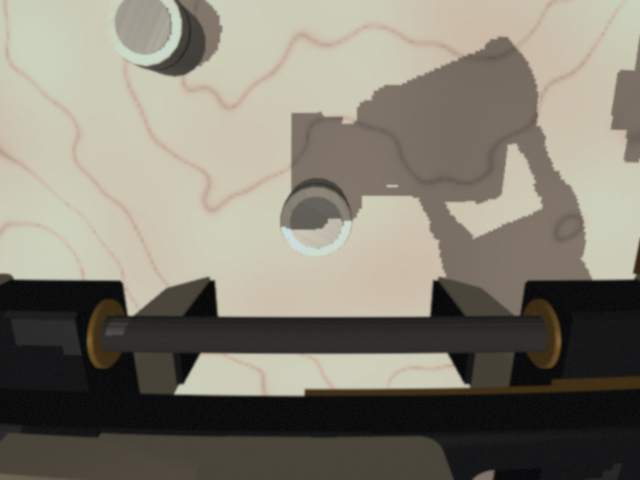

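Wrist view: tin1's top circle is centred at about (316,220), 5 mm left of prediction, giving (0.453, 0.298). Tin2 is at (145,25). Now I descend and grip.

Emit:
apply_moves --motion "100 0.3 -0.6 3 0 0 0; 100 0 0 4 0 0 0; 100 0 0 4 0 0 0; 100 0 0 4 0 0 0; 100 0 0 2.4 0 0 0; 100 0 0 0 0 0 0; 0 0 0 0 0 0 0; 0 0 0 0 0 0 0; 0 0 0 0 0 0 0; 0 0 0 0 0 0 0; 0 0 0 0 0 0 0" --force 25

```text
time: 22.4
tool_pos: [0.4533, 0.2988, 0.0282]
tool_rot: [-3.141, -0.001, 0.023]
contact_force: [-0.6, -0.8, 3.8]
opening: 0.0557
grip_force: 25.0
```

Emit:
apply_moves --motion "0 0 0 -2 0 0 0; 0 0 0 -4 0 0 0; 0 0 0 -4 0 0 0; 0 0 0 -4 0 0 0; 0 0 0 -3.5 0 0 0; 0 0 0 0 0 0 0"

```text
time: 23.15
tool_pos: [0.4542, 0.2994, 0.2049]
tool_rot: [-3.139, -0.005, 0.023]
contact_force: [-0.9, 0.3, -2.4]
opening: 0.0557
grip_force: 25.0
```

```bash
python3 - <<'E'
from plan import *
s=st()
plan((0,.5145,-.081,.2,.022,3.5),(0,.5145,-.081,.06,.022,3,1))
E
```

```text
t 23.15 tcp [0.4542 0.2994 0.2049] rot [-3.139 -0.005  0.023] F [-0.9  0.3 -2.4] op 0.0557 grip 25.0 q [0.44 0.39 1.51 0.   1.23 1.99]
0 0.4 3.2 0 0 0 0; 0 0.5 3.2 0.1 0 0 0; 0 0.4 3.1 0 0 0 0; 0 0.4 3.2 0.1 0 0 0; 0 0.4 3.2 0 0 0 0; 0 0.5 3.2 0 0 0 0; 0 0.4 3.2 0.1 0 0 0; 0 0.4 3.1 0 0 0 0; 0 0.5 3.2 0.1 0 0 0; 0 0.4 3.2 0 0 0 0; 0 0.4 3.2 0.1 0 0 0; 0 0.5 3.2 0 0 0 0; 0 0 0 2.8 0 0 0; 0 0 0 2.8 0 0 0; 0 0 0 2.8 0 0 0; 0 0 0 2.8 0 0 0; 0 0 0 2.8 0 0 0; 0 0 0 0 0 0 0

end [ 0.515 -0.081  0.06 ] 0.023
```

Emit:
apply_moves --motion "0 0.4 3.2 0 0 0 0; 0 0.5 3.2 0.1 0 0 0; 0 0.4 3.1 0 0 0 0; 0 0.4 3.2 0.1 0 0 0; 0 0.4 3.2 0 0 0 0; 0 0.5 3.2 0 0 0 0; 0 0.4 3.2 0.1 0 0 0; 0 0.4 3.1 0 0 0 0; 0 0.5 3.2 0.1 0 0 0; 0 0.4 3.2 0 0 0 0; 0 0.4 3.2 0.1 0 0 0; 0 0.5 3.2 0 0 0 0; 0 0 0 2.8 0 0 0; 0 0 0 2.8 0 0 0; 0 0 0 2.8 0 0 0; 0 0 0 2.8 0 0 0; 0 0 0 1 0 0 0; 0 0 0 0 0 0 0"

```text
time: 25.4
tool_pos: [0.513, -0.0817, 0.0746]
tool_rot: [-3.141, 0.002, 0.023]
contact_force: [1.3, -0.3, -2.4]
opening: 0.0556
grip_force: 25.0
```

```bash
python3 - <<'E'
from plan import *
s=st()
w=robot.read_camera('wrist'); save(w,'w5'); p=robot.read_camera('top')
find(['tin1_center'],'top',p,.2)
# far divider (+37..): predicted divider tops at chest x 0, +73 ; far wall
c=np.array([.5515,-.08]); 
for X in (0,.0735,.153): print(X,np.round(proj(w,[[c[0]+X,c[1]+y,.038 if X<.1 else .08] for y in (-.06,.06)],s)).tolist())
E
```

```text
t 25.4 tcp [ 0.513  -0.0817  0.0746] rot [-3.141e+00  2.000e-03  2.300e-02] F [ 1.3 -0.3 -2.4] op 0.0556 grip 25.0 q [-0.31  0.51  1.73  0.    0.9   1.24]
top tin1_center [ 0.474 -0.35   0.019] 0.66
top tin1_center [ 0.614 -0.062  0.031] 0.65
0 [[444.0, 200.0], [200.0, 194.0]]
0.0735 [[459.0, 39.0], [193.0, 33.0]]
0.153 [[511.0, -228.0], [152.0, -237.0]]
```

View pics/w5.png

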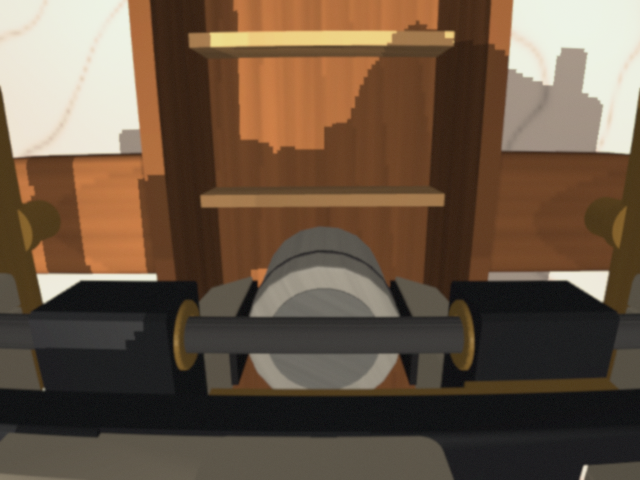

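Wrist view: divider tops at rows ~197 and ~39 match the model, with the tin centred in front of them at (325,330). Lowering.

Emit:
apply_moves --motion "0 0.1 0 1 0 0 0; 0 0 0 1 0 0 0; 0 0 0 1 0 0 0; 0 0 0 0.5 0 0 0; 0 0 0 0.3 0 0 0; 0 0 0 0.1 0 0 0; 0 0 0 0 0 0 0"

```text
time: 26.42
tool_pos: [0.5149, -0.0819, 0.0368]
tool_rot: [3.142, -0.0, 0.023]
contact_force: [-0.0, 0.2, -1.3]
opening: 0.0556
grip_force: 25.0
```

Emit:
apply_moves --motion "0 0 0 0.1 0 0 0; 72 0 0 0 0 0 0; 72 0 0 0 0 0 0; 72 0 0 0 0 0 0; 72 0 0 -2 0 0 0; 72 0 0 -4 0 0 0; 72 0 0 -4 0 0 0; 100 0 0 -4 0 0 0; 100 0 0 -3 0 0 0; 100 0 0 0 0 0 0"

```text
time: 27.68
tool_pos: [0.516, -0.0823, 0.2081]
tool_rot: [3.14, -0.005, 0.023]
contact_force: [0.8, -0.6, 0.1]
opening: 0.0897
grip_force: 0.0
```

```bash
python3 - <<'E'
from plan import *
s=st()
w=robot.read_camera('wrist'); p=robot.read_camera('top')
find(['tin1_center'],'wrist',w,.2);find(['tin1_center'],'top',p,.2)
plan((100,.59,.41,.20,.025))
E
```

```text
t 27.68 tcp [ 0.516  -0.0823  0.2081] rot [ 3.14  -0.005  0.023] F [ 0.8 -0.6  0.1] op 0.0897 grip 0.0 q [-0.3   0.35  1.57  0.    1.22  1.24]
wrist tin1_center [ 0.518 -0.085  0.071] 0.67
top tin1_center [0.549 0.034 0.124] 0.51
100 0.9 -4.9 0 0 0 -0; 100 0.8 -4.9 0.1 0 0 -0; 100 0.9 -4.9 0 0 0 -0; 100 0.9 -4.9 0.1 0 0 -0; 100 0.9 -4.9 0 0 0 -0; 100 0.8 -4.9 0.1 0 0 -0; 100 0.9 -4.9 0 0 0 -0; 100 0.9 -4.9 0 0 0 -0; 100 0.8 -4.9 0.1 0 0 -0; 100 0.9 -4.9 0 0 0 -0

end [0.59 0.41 0.2 ] 0.023
```

Emit:
apply_moves --motion "100 0.9 -4.9 0 0 0 0; 100 0.8 -4.9 0.1 0 0 0; 100 0.9 -4.9 0 0 0 0; 100 0.9 -4.9 0.1 0 0 0; 100 0.9 -4.9 0 0 0 0; 100 0.8 -4.9 0.1 0 0 0; 100 0.9 -4.9 0 0 0 0; 100 0.9 -4.9 0 0 0 0; 100 0.8 -4.9 0.1 0 0 0; 100 0.9 -4.9 0 0 0 0; 100 0 0 0 0 0 0; 100 0 0 0 0 0 0"

```text
time: 29.38
tool_pos: [0.5902, 0.4095, 0.2]
tool_rot: [3.14, 0.002, 0.023]
contact_force: [0.6, -0.7, 0.0]
opening: 0.0919
grip_force: 0.0
```

```bash
python3 - <<'E'
from plan import *
s=st()
w=robot.read_camera('wrist'); p=robot.read_camera('top'); save(w,'w6')
for pp,ss in ((w,s),(p,None)):
  find(['tin1_center'],'',pp,.2)
  for d in robot.trace('tin1_center',pp)[:3]:
    m=d['pixels'].astype(np.uint8); x,y,a,b=cv2.boundingRect(m); print(round(d['score'],2),(x,y,a,b))
c=(.591,.415); print(np.round(proj(w,[[c[0]+.028*np.cos(t),c[1]+.028*np.sin(t),.06] for t in (0,np.pi/2,np.pi,-np.pi/2)],s)).tolist())
E
```

```text
t 29.38 tcp [0.5902 0.4095 0.2   ] rot [3.14e+00 2.00e-03 2.30e-02] F [ 0.6 -0.7  0. ] op 0.0919 grip 0.0 q [ 0.5   0.74  0.92 -0.    1.49  2.05]
 tin1_center [ 0.512 -0.077  0.063] 0.85
0.81 (377, 288, 33, 31)
[[317.0, 187.0], [279.0, 223.0], [316.0, 259.0], [353.0, 225.0]]
```

View pics/w6.png

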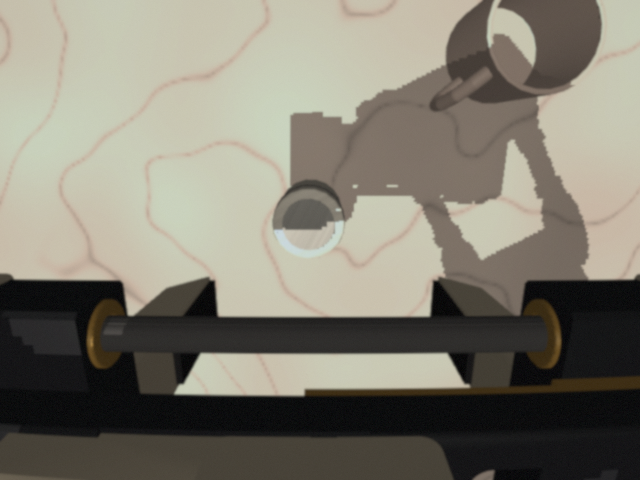

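Wrist view: tin2's top circle is centred at about (308,221), so it sits at about (0.592, 0.421). The mug's shadow is close but the fingers clear it.

Emit:
apply_moves --motion "100 0.2 -1.2 3 0 0 0; 100 0 0 4 0 0 0; 100 0 0 4 0 0 0; 100 0 0 4 0 0 0; 100 0 0 2.3 0 0 0; 100 0 0 0 0 0 0; 0 0 0 0 0 0 0; 0 0 0 0 0 0 0; 0 0 0 0 0 0 0; 0 0 0 0 0 0 0; 0 0 0 0 0 0 0" --force 25

```text
time: 31.05
tool_pos: [0.5925, 0.422, 0.0293]
tool_rot: [-3.141, -0.001, 0.023]
contact_force: [-1.2, -1.1, 2.5]
opening: 0.0554
grip_force: 25.0
```

Emit:
apply_moves --motion "0 0 0 -2 0 0 0; 0 0 0 -4 0 0 0; 0 0 0 -4 0 0 0; 0 0 0 -4 0 0 0; 0 0 0 -3.5 0 0 0; 0 0 0 0 0 0 0"

```text
time: 31.8
tool_pos: [0.5936, 0.4228, 0.2087]
tool_rot: [-3.138, -0.007, 0.023]
contact_force: [0.2, 0.2, -2.3]
opening: 0.0555
grip_force: 25.0
```

```bash
python3 - <<'E'
from plan import *
s=st()
plan((0,.5885,-.079,.205,.022,3.5))
E
```

```text
t 31.8 tcp [0.5936 0.4228 0.2087] rot [-3.138 -0.007  0.023] F [ 0.2  0.2 -2.3] op 0.0555 grip 25.0 q [0.51 0.75 0.87 0.   1.51 2.06]
0 -0.1 3.3 0 0 0 0; 0 -0.1 3.4 0 0 0 0; 0 -0.1 3.3 0.1 0 0 0; 0 -0.1 3.4 0 0 0 0; 0 -0.2 3.3 0 0 0 0; 0 -0.1 3.4 0 0 0 0; 0 -0.1 3.3 0.1 0 0 0; 0 -0.1 3.4 0 0 0 0; 0 -0.1 3.3 0 0 0 0; 0 -0.1 3.3 0 0 0 0; 0 -0.1 3.4 0.1 0 0 0; 0 -0.1 3.3 0 0 0 0; 0 -0.1 3.4 0 0 0 0; 0 -0.1 3.3 0 0 0 0; 0 -0.2 3.4 0.1 0 0 0

end [ 0.588 -0.079  0.205] 0.023
```

Emit:
apply_moves --motion "0 -0.1 3.3 0 0 0 0; 0 -0.1 3.4 0 0 0 0; 0 -0.1 3.3 0.1 0 0 0; 0 -0.1 3.4 0 0 0 0; 0 -0.2 3.3 0 0 0 0; 0 -0.1 3.4 0 0 0 0; 0 -0.1 3.3 0.1 0 0 0; 0 -0.1 3.4 0 0 0 0; 0 -0.1 3.3 0 0 0 0; 0 -0.1 3.3 0 0 0 0; 0 -0.1 3.4 0.1 0 0 0; 0 -0.1 3.3 0 0 0 0; 0 -0.1 3.4 0 0 0 0; 0 -0.1 3.3 0 0 0 0; 0 -0.1 3.4 0.1 0 0 0; 0 0 0 4 0 0 0; 0 0 0 4 0 0 0; 0 0 0 4 0 0 0; 0 0 0 0.8 0 0 0; 0 0 0 0 0 0 0"

```text
time: 34.3
tool_pos: [0.5876, -0.0801, 0.0716]
tool_rot: [-3.141, 0.001, 0.023]
contact_force: [-0.6, 0.2, -1.2]
opening: 0.0558
grip_force: 25.0
```

```bash
python3 - <<'E'
from plan import *
s=st()
w=robot.read_camera('wrist'); save(w,'w7')
c=np.array([.5515,-.08])
for X in (.0735,.145,.153): print(X,np.round(proj(w,[[c[0]+X-y*.022,c[1]+y+X*.022,.038 if X<.1 else .08] for y in (-.06,.06)],s)).tolist())
E
```

```text
t 34.3 tcp [ 0.5876 -0.0801  0.0716] rot [-3.141e+00  1.000e-03  2.300e-02] F [-0.6  0.2 -1.2] op 0.0558 grip 25.0 q [-0.26  0.62  1.52  0.    1.    1.28]
0.0735 [[446.0, 200.0], [198.0, 200.0]]
0.145 [[495.0, 16.0], [148.0, 17.0]]
0.153 [[497.0, -8.0], [146.0, -8.0]]
```

View pics/w7.png

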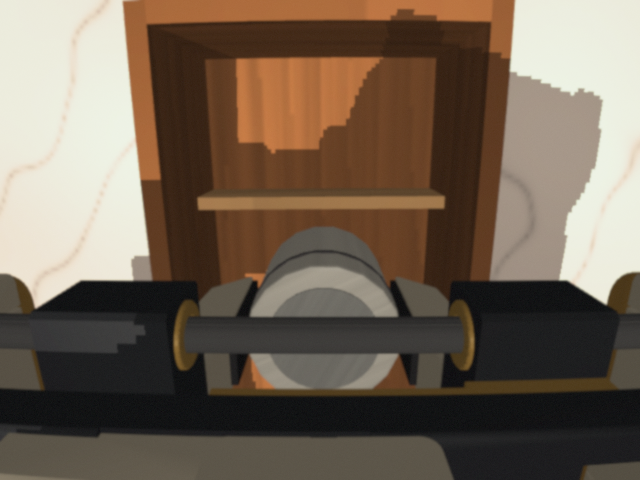

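Wrist view: divider top at row ~200 as predicted, tin centred at (325,330), compartment empty. Lowering and releasing.

Emit:
apply_moves --motion "0 0.1 0 1 0 0 0; 0 0 0 1 0 0 0; 0 0 0 0.8 0 0 0; 0 0 0 0.4 0 0 0; 0 0 0 0.2 0 0 0; 0 0 0 0.1 0 0 0; 0 0 0 0 0 0 0"

```text
time: 35.22
tool_pos: [0.5887, -0.0802, 0.0373]
tool_rot: [3.142, -0.0, 0.023]
contact_force: [-3.4, 0.1, 4.9]
opening: 0.0555
grip_force: 25.0
```

Emit:
apply_moves --motion "72 0 0 0 0 0 0; 72 0 0 0 0 0 0; 72 0 0 0 0 0 0; 72 0 0 -2 0 0 0; 72 0 0 -4 0 0 0; 72 0 0 -4 0 0 0; 40 0 0 -4 0 0 0; 40 0 0 -3 0 0 0; 40 0 0 0 0 0 0"

```text
time: 36.35
tool_pos: [0.5901, -0.0806, 0.2093]
tool_rot: [3.14, -0.005, 0.023]
contact_force: [-0.4, -0.0, -0.3]
opening: 0.0406
grip_force: 0.0
```

```bash
python3 - <<'E'
from plan import *
s=st()
w=robot.read_camera('wrist'); find(['tin1_center'],'wrist',w,.2)
plan((40,.479,-.357,.20,.023),(40,.479,-.357,.20,.023,5,1))
E
```

```text
t 36.35 tcp [ 0.5901 -0.0806  0.2093] rot [ 3.14  -0.005  0.023] F [-0.4 -0.  -0.3] op 0.0406 grip 0.0 q [-0.26  0.48  1.35  0.    1.3   1.28]
wrist tin1_center [ 0.53  -0.083  0.069] 0.74
40 -1.9 4.6 0.1 0 0 -0; 40 -2 4.5 0.1 0 0 -0; 40 -1.9 4.6 0.1 0 0 -0; 40 -1.9 4.6 0.1 0 0 -0; 40 -1.9 4.6 0.1 0 0 -0; 40 -2 4.5 0.1 0 0 -0; 40 0 0 0 0 0 -0; 40 0 0 0 0 0 0

end [ 0.479 -0.357  0.2  ] 0.023
```

Move above the lid, and look at the chest from the top camera with the arm aside.

Emit:
apply_moves --motion "40 -1.9 4.6 0.1 0 0 0; 40 -2 4.5 0.1 0 0 0; 40 -1.9 4.6 0.1 0 0 0; 40 -1.9 4.6 0.1 0 0 0; 40 -1.9 4.6 0.1 0 0 0; 40 -2 4.5 0.1 0 0 0; 40 0 0 0 0 0 0; 40 0 0 0 0 0 0"

```text
time: 37.45
tool_pos: [0.4786, -0.3561, 0.1992]
tool_rot: [-3.139, 0.002, 0.022]
contact_force: [0.6, 0.2, -0.3]
opening: 0.0366
grip_force: 0.0
```

```bash
python3 - <<'E'
from plan import *
s=st()
w=robot.read_camera('wrist'); p=robot.read_camera('top'); find(['tin1_center'],'top',p,.2)
A=cv2.resize(p['img'][180:400,80:580,::-1],(640,282)); B=cv2.resize(w['img'][:330,:,::-1],(600,309)); B=np.pad(B,((0,0),(0,40),(0,0)))
cv2.imwrite('pics/c1.png',np.vstack([A,B]))
print('lid handle far end expected', np.round(proj(w,[[.479+.055,-.357+k*.007,.052] for k in (-1,1)],s)).tolist())
E
```

```text
t 37.45 tcp [ 0.4786 -0.3561  0.1992] rot [-3.139e+00  2.000e-03  2.200e-02] F [ 0.6  0.2 -0.3] op 0.0366 grip 0.0 q [-0.77  0.5   1.36  0.    1.29  0.78]
top tin1_center [ 0.51  -0.076  0.065] 0.61
top tin1_center [ 0.55  -0.19   0.124] 0.48
lid handle far end expected [[336.0, 151.0], [318.0, 151.0]]
```

View pics/c1.png

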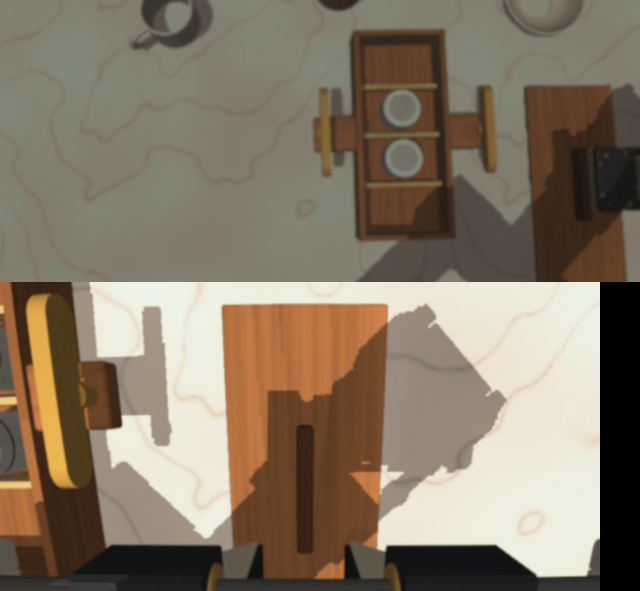

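Both tins stand in compartments 2 and 3 (crop pixels (403,158) and (402,108)). The lid handle is where I left it. Gripping the lid.

Emit:
apply_moves --motion "40 0 0.1 4 0 0 0; 40 0 0 4 0 0 0; 40 0 0 4 0 0 0; 40 0 0 4 0 0 0; 40 0 0 1.6 0 0 0; 40 0 0 0 0 0 0; 0 0 0 0 0 0 0; 0 0 0 0 0 0 0; 0 0 0 0 0 0 0; 0 0 0 0 0 0 0; 0 0 0 0 0 0 0" --force 45

```text
time: 38.98
tool_pos: [0.4795, -0.3579, 0.0258]
tool_rot: [3.141, -0.001, 0.023]
contact_force: [-0.0, 2.0, 6.6]
opening: 0.0137
grip_force: 45.0
```

Emit:
apply_moves --motion "0 0 0 -1 0 0 0; 0 0 0 -3 0 0 0; 0 0 0 -4 0 0 0; 0 0 0 -4 0 0 0; 0 0 0 -4 0 0 0; 0 0 0 -2.5 0 0 0; 0 0 0 0 0 0 0"

```text
time: 39.85
tool_pos: [0.4796, -0.3585, 0.2117]
tool_rot: [3.139, -0.003, 0.023]
contact_force: [-0.2, -0.6, -2.7]
opening: 0.0136
grip_force: 45.0
```

```bash
python3 - <<'E'
from plan import *
s=st()
plan((0,.552,-.0815,.205,.023,3.5),(0,.552,-.0815,.12,.023,2.5))
E
```

```text
t 39.85 tcp [ 0.4796 -0.3585  0.2117] rot [ 3.139e+00 -3.000e-03  2.300e-02] F [-0.2 -0.6 -2.7] op 0.0136 grip 45.0 q [-0.77  0.49  1.34 -0.    1.31  0.78]
0 0.9 -3.1 0.1 0 0 -0; 0 0.8 -3 0 0 0 -0; 0 0.9 -3.1 0.1 0 0 -0; 0 0.9 -3 0.1 0 0 -0; 0 0.9 -3.1 0.1 0 0 -0; 0 0.8 -3 0 0 0 -0; 0 0.9 -3.1 0.1 0 0 -0; 0 0.9 -3.1 0.1 0 0 -0; 0 0.9 -3 0.1 0 0 -0; 0 0 0 2.1 0 0 -0; 0 0 0 2.1 0 0 -0; 0 0 0 2.2 0 0 -0; 0 0 0 2.1 0 0 -0

end [ 0.552 -0.082  0.12 ] 0.023
```

Emit:
apply_moves --motion "0 0.9 -3.1 0.1 0 0 0; 0 0.8 -3 0 0 0 0; 0 0.9 -3.1 0.1 0 0 0; 0 0.9 -3 0.1 0 0 0; 0 0.9 -3.1 0.1 0 0 0; 0 0.8 -3 0 0 0 0; 0 0.9 -3.1 0.1 0 0 0; 0 0.9 -3.1 0.1 0 0 0; 0 0.9 -3 0.1 0 0 0; 0 0 0 2.1 0 0 0; 0 0 0 2.1 0 0 0; 0 0 0 2.2 0 0 0; 0 0 0 2.1 0 0 0; 0 0 0 0 0 0 0; 0 0 0 0 0 0 0"

```text
time: 41.72
tool_pos: [0.5517, -0.0811, 0.1177]
tool_rot: [-3.141, 0.0, 0.023]
contact_force: [-0.5, -0.2, -3.5]
opening: 0.014
grip_force: 45.0
```

```bash
python3 - <<'E'
from plan import *
s=st()
w=robot.read_camera('wrist'); p=robot.read_camera('top')
A=cv2.resize(p['img'][180:390,290:500,::-1],(400,400),interpolation=cv2.INTER_CUBIC); B=cv2.resize(w['img'][:330,:,::-1],(400,206))
cv2.imwrite('pics/c2.png',np.vstack([A,B[:200]]))
E
```

```text
t 41.73 tcp [ 0.5517 -0.0811  0.1177] rot [-3.141  0.     0.023] F [-0.5 -0.2 -3.5] op 0.014 grip 45.0 q [-0.28  0.51  1.58  0.    1.05  1.26]
```

View pics/c2.png

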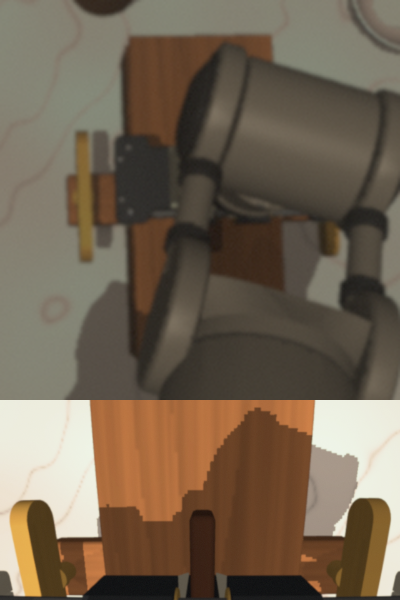

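The lid hangs level over the chest in both views, between the two clear catches. Lowering slowly.

Emit:
apply_moves --motion "0 0 0 0.5 0 0 0; 0 0 0 0.4 0 0 0; 0 0 0 0.3 0 0 0; 0 0 0 0.3 0 0 0; 0 0 0 0.3 0 0 0; 0 0 0 0.1 0 0 0; 0 0 0 0 0 0 0"

```text
time: 42.7
tool_pos: [0.5518, -0.0811, 0.0986]
tool_rot: [-3.141, 0.0, 0.023]
contact_force: [0.1, -0.4, -3.4]
opening: 0.0139
grip_force: 45.0
```

Emit:
apply_moves --motion "0 0 0 0.1 0 0 0; 0 0 0 0.1 0 0 0; 0 0 0 0 0 0 0"

```text
time: 43.08
tool_pos: [0.5519, -0.0811, 0.0979]
tool_rot: [3.141, -0.001, 0.023]
contact_force: [-3.8, 1.1, 5.4]
opening: 0.0137
grip_force: 45.0
```

Emit:
apply_moves --motion "40 0 0 0 0 0 0; 40 0 0 0 0 0 0; 40 0 0 0 0 0 0; 40 0 0 -3 0 0 0; 40 0 0 -4 0 0 0; 40 0 4 0 0 0 0; 40 0 4 0 0 0 0; 40 0.1 3.4 0 0 0 0; 40 0 0 0 0 0 0; 40 0 0 0 0 0 0"

```text
time: 44.32
tool_pos: [0.5552, -0.1945, 0.1664]
tool_rot: [-3.141, 0.0, 0.023]
contact_force: [0.2, 0.3, 0.6]
opening: 0.0367
grip_force: 0.0
```

```bash
python3 - <<'E'
from plan import *
s=st()
w=robot.read_camera('wrist'); save(w,'w8')
print('expected R wing far tip', np.round(proj(w,[[.5535+.062-k*.006*.02,-.195+.0013+k*.006,.124] for k in (-1,1)],s)).tolist())
print('expected lid right far corner/edge', np.round(proj(w,[[.5515+x+.0015,-.08-.07+x*.022,.09] for x in (0,.08,.155)],s)).tolist())
plan((40,.5535,-.195,.099,.023,3,1))
E
```

```text
t 44.33 tcp [ 0.5552 -0.1945  0.1664] rot [-3.141  0.     0.023] F [0.2 0.3 0.6] op 0.0367 grip 0.0 q [-0.47  0.51  1.43  0.    1.2   1.08]
expected R wing far tip [[337.0, 151.0], [313.0, 151.0]]
expected lid right far corner/edge [[251.0, 251.0], [245.0, 115.0], [239.0, -31.0]]
40 -0.1 0 2.3 0 0 0; 40 0 0.1 2.2 0 0 0; 40 -0.1 0 2.3 0 0 0; 40 0 0 0 0 0 0

end [ 0.553 -0.195  0.099] 0.023
```

View pics/w8.png

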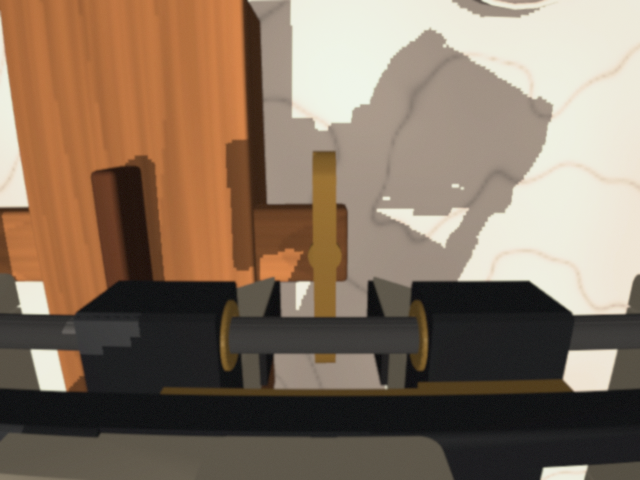

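Wrist view: right wing centred between the fingers, tip (324,151) as predicted; lid edge at column ~247 as expected for home. Grip and turn anticlockwise.

Emit:
apply_moves --motion "40 -0.2 0 2.3 0 0 0; 40 0 0.1 2.2 0 0 0; 40 0 0 2.3 0 0 0; 40 0 0 0 0 0 0; 0 0 0 0 0 0 0; 0 0 0 0 0 0 0; 0 0 0 0 0 0 0; 0 0 0 0 0 0 0; 0 0 0 0 0 0 -0.15; 0 0 0 0 0 0 -0.15; 0 0 0 0 0 0 -0.15; 0 0 0 0 0 0 -0.15; 0 0 0 0 0 0 -0.15; 0 0 0 0 0 0 0" --force 15

```text
time: 46.12
tool_pos: [0.5537, -0.1948, 0.0996]
tool_rot: [-3.141, -0.002, 0.775]
contact_force: [0.0, 5.5, 3.7]
opening: 0.0118
grip_force: 15.0
```

Emit:
apply_moves --motion "0 0 0 0 0 0 -0.15; 0 0 0 0 0 0 -0.15; 0 0 0 0 0 0 -0.15; 0 0 0 0 0 0 -0.15; 0 0 0 0 0 0 -0.12; 0 0 0 0 0 0 -0.04; 0 0 0 0 0 0 0"

```text
time: 47.0
tool_pos: [0.5535, -0.1947, 0.0996]
tool_rot: [3.141, -0.002, 1.533]
contact_force: [-0.4, 6.5, 5.2]
opening: 0.0118
grip_force: 15.0
```

```bash
python3 - <<'E'
from plan import *
s=st(); print(s['torque'])
E
```

```text
t 47.0 tcp [ 0.5535 -0.1947  0.0996] rot [ 3.141e+00 -2.000e-03  1.533e+00] F [-0.4  6.5  5.2] op 0.0118 grip 15.0 q [-0.47  0.58  1.52  0.    1.05 -0.43]
[ 0.91763496  0.15337298 -0.14421353]
```

```bash
python3 - <<'E'
from plan import *
plan((40,.5535,-.1947,.0996,1.533,5,3),(40,.5535,-.1947,.18,1.533),(40,.548,.035,.18,.035,5,2))
E
```

```text
40 0 0 0 0 0 -0; 40 0 0 0 0 0 0; 40 0 0 0 0 0 0; 40 0 0 0 0 0 0; 40 0 0 -4 0 0 -0; 40 0 0 -4 0 0 -0; 40 2.5 -0.2 0 0 0 0.17; 40 2.5 -0.6 0 0 0 0.16; 40 2.4 -0.9 0 0 0 0.17; 40 2.2 -1.4 0 0 0 0.17; 40 1.9 -1.7 0 0 0 0.16; 40 1.6 -2 0 0 0 0.17; 40 1.2 -2.2 0 0 0 0.16; 40 0.9 -2.4 0 0 0 0.17; 40 0.4 -2.5 0 0 0 0.17; 40 0 0 0 0 0 0; 40 0 0 0 0 0 0

end [0.548 0.035 0.18 ] 0.033
```

Emit:
apply_moves --motion "40 0 0 0 0 0 0; 40 0 0 0 0 0 0; 40 0 0 0 0 0 0; 40 0 0 -4 0 0 0; 40 0 0 -4 0 0 0; 40 2.5 -0.2 0 0 0 0.17; 40 2.5 -0.6 0 0 0 0.16; 40 2.4 -0.9 0 0 0 0.17; 40 2.2 -1.4 0 0 0 0.17; 40 1.9 -1.7 0 0 0 0.16; 40 1.6 -2 0 0 0 0.17; 40 1.2 -2.2 0 0 0 0.16; 40 0.9 -2.4 0 0 0 0.17; 40 0.4 -2.5 0 0 0 0.17; 40 0 0 0 0 0 0; 40 0 0 0 0 0 0"

```text
time: 49.0
tool_pos: [0.5476, 0.0329, 0.1787]
tool_rot: [3.141, -0.0, 0.036]
contact_force: [0.1, -0.4, 0.1]
opening: 0.0369
grip_force: 0.0
```

```bash
python3 - <<'E'
from plan import *
s=st()
w=robot.read_camera('wrist'); save(w,'w9')
plan((40,.548,.035,.099,.025,3,1))
E
```

```text
t 49.0 tcp [0.5476 0.0329 0.1787] rot [ 3.141 -0.     0.036] F [ 0.1 -0.4  0.1] op 0.0369 grip 0.0 q [-0.08  0.43  1.53 -0.    1.18  1.46]
40 0 -0.1 2.7 0 0 0; 40 0 -0.1 2.6 0 0 0.01; 40 0 0 2.7 0 0 -0; 40 0 0 0 0 0 0

end [0.548 0.035 0.099] 0.025
```

View pics/w9.png

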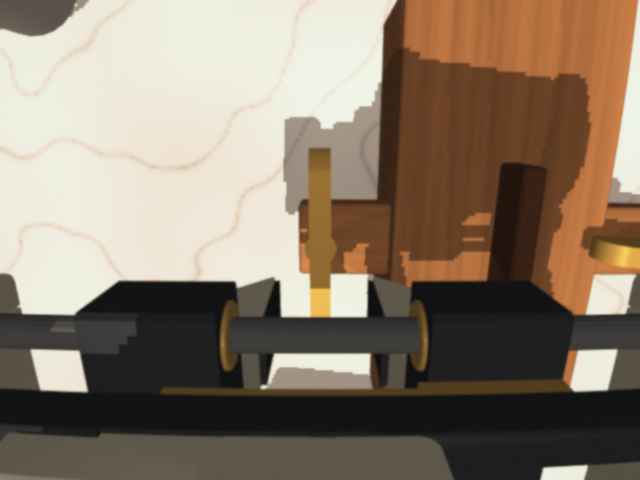

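Wrist view: left wing between the fingers with its tip at (320,150); the right catch now lies across the lid's edge at (620,250). Grip and turn.

Emit:
apply_moves --motion "40 0 -0.2 2.7 0 0 0; 40 0 0 2.6 0 0 0.01; 40 0 0 2.6 0 0 0; 40 0 0 0 0 0 0; 0 0 0 0 0 0 0; 0 0 0 0 0 0 0; 0 0 0 0 0 0 0; 0 0 0 0 0 0 0; 0 0 0 0 0 0 -0.15; 0 0 0 0 0 0 -0.15; 0 0 0 0 0 0 -0.15; 0 0 0 0 0 0 -0.15; 0 0 0 0 0 0 -0.15; 0 0 0 0 0 0 0" --force 15

```text
time: 50.8
tool_pos: [0.5477, 0.0356, 0.1006]
tool_rot: [3.141, -0.001, 0.775]
contact_force: [-1.4, 0.0, 5.6]
opening: 0.012
grip_force: 15.0
```

Emit:
apply_moves --motion "0 0 0 0 0 0 -0.15; 0 0 0 0 0 0 -0.15; 0 0 0 0 0 0 -0.15; 0 0 0 0 0 0 -0.15; 0 0 0 0 0 0 -0.12; 0 0 0 0 0 0 -0.04; 0 0 0 0 0 0 0"

```text
time: 51.68
tool_pos: [0.5471, 0.036, 0.1006]
tool_rot: [-3.141, -0.001, 1.533]
contact_force: [-3.4, 0.6, 6.6]
opening: 0.0119
grip_force: 15.0
```

Release, lift, and retreat to the left for a last look.

Emit:
apply_moves --motion "40 0 0 0 0 0 0; 40 0 0 0 0 0 0; 40 0 0 0 0 0 0; 40 0 0 -4 0 0 0; 40 0 0 -5 0 0 0; 40 0 0 -4 0 0 0; 40 5 -2 0 0 0 0; 40 5 -2 0 0 0 0; 40 5 -2 0 0 0 0; 40 5 -2 0 0 0 0; 40 5 -2 0 0 0 0; 40 0 0 0 0 0 0; 40 0 0 0 0 0 0"

```text
time: 53.3
tool_pos: [0.457, 0.2888, 0.2295]
tool_rot: [-3.142, 0.001, 1.533]
contact_force: [0.4, 0.1, -0.6]
opening: 0.0368
grip_force: 0.0
```

```bash
python3 - <<'E'
from plan import *
s=st()
p=robot.read_camera('top'); q=robot.read_camera('scene')
find(['lid_grip','tin1_center','decanter','bowl','mug'],'top',p,.3)
for n in ('catch_left_grip','catch_right_grip'):
  for d in robot.trace(n,p)[:1]:
      m=d['pixels'].astype(np.uint8); r=cv2.minAreaRect(cv2.findNonZero(m)); X=back(p,cv2.boxPoints(r),.124); e=max((X[1]-X[0],X[2]-X[1]),key=np.linalg.norm)
      print(n,round(d['score'],2),np.round(back(p,[r[0]],.124)[0],3),'yaw',round(np.arctan2(e[1],e[0])%np.pi,3),round(np.linalg.norm(e),3))
A=cv2.resize(p['img'][180:390,290:510,::-1],(400,382),interpolation=cv2.INTER_CUBIC); B=cv2.resize(q['img'][130:290,190:380,::-1],(400,337))
cv2.imwrite('pics/c3.png',np.hstack([A[:337],B]))
E
```

```text
t 53.3 tcp [0.457  0.2888 0.2295] rot [-3.142e+00  1.000e-03  1.533e+00] F [ 0.4  0.1 -0.6] op 0.0368 grip 0.0 q [ 0.42  0.37  1.48 -0.    1.3   0.46]
top lid_grip [ 0.544 -0.08   0.089] 0.83
top decanter [0.773 0.016 0.132] 0.96
top bowl [ 0.552 -0.014  0.081] 0.72
top bowl [ 0.78  -0.325  0.023] 0.6
top mug [0.733 0.28  0.039] 0.56
catch_left_grip 0.95 [0.547 0.036 0.124] yaw 1.579 0.12
catch_right_grip 0.74 [ 0.553 -0.192  0.124] yaw 1.538 0.123
```

View pics/c3.png

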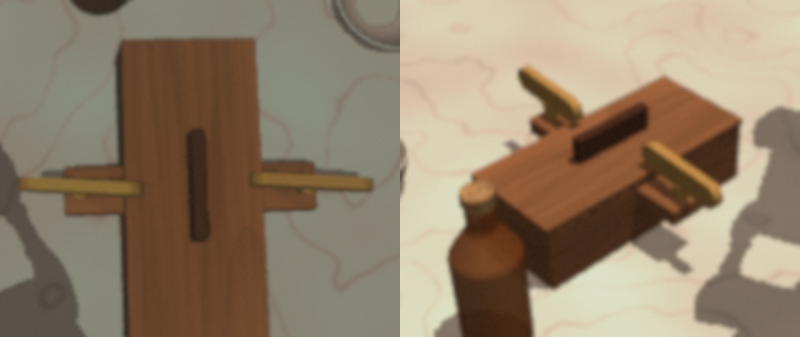

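The lid sits flush and both wings lie across its edges. No tins are left on the counter and the bystanders haven't moved.

```bash
python3 -c "
from cell import robot
print(robot.hand_in())"
```

```text
the job is handed in; nothing more can be done
None
```

I handed the job in at about 53 s, with no verdict shown: both tins stand in the middle two compartments, the lid is home, both catches are turned to their stops, and the decanter, bowl and mug are where they were.

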